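# Seat a blank on the hidden stop of a polishing fixture, then set and lock its pressure

### The job

Get the polishing fixture ready: first lift the orange compound stick off the channel and lay it in the blue tray, then slide the steel blank along the channel under the green hood until you feel it fully home against the stop hidden inside, without ramming it. Then turn the clamp-pressure knob so that its white pointer stands at the yellow mark, and after that slide the red lock fully home over the knob's skirt. Leave the buffing wheel, the pot, the jar and the brass plate where they are.

Things in the scene. Friction and masses are not known exactly. Their poses are not given: they have to be found in the camera images.
- fixture: Polishing fixture, fixed: dark steel base 320 x 110 x 10 mm with a straight channel along its own x. Origin on the bench under the channel's centre line; base from x = -150 to +170 mm. Channel floor at z = 10 mm; two aluminium fences 12 mm thick, tops at z = 26 mm, leave 66 mm between them. Open on top and at the -x end. The blank is slid towards +x.
- hood_mouth (a point): Middle of the top front edge of the green hood that covers the channel from x = +85 to +176 mm of the fixture, top 50 mm over the bench (steel boss to 60 mm), opening 18 mm high over the channel floor. The stop inside is hidden and its place changes: with the blank home, the blank's front edge is 17 to 59 mm past this point along the channel.
- block: Bare steel blank 84 (its x, along the channel) x 60 x 12 mm, about 0.45 kg, lying flat on the channel floor in the open part. Origin at the centre of its underside. Too wide to be gripped between the fences: push it by its rear (-x) edge. Needs some 2 to 5 N to slide.
- pin (a joint): Seat sensor: travel of the sprung pin in the hidden stop, in m; 0 until the blank reaches it, 0.006 when the blank is hard home (those 6 mm take under 1 N more than sliding, then a stiff rubber buffer, 6 N per mm, stops it). Fully home counts from 0.0035. It cannot be seen from outside.
- stick: Orange stick of polishing compound, 22 x 100 x 22 mm (long side along its y), 0.10 kg, lying across the tops of the channel's two fences. Origin at the centre of its underside.
- tray: Blue open tray, fixed, 160 (its x) x 110 mm, 30 mm high, walls and floor 5 mm. Origin under its centre. It and the regulator stand to the left and the right of the fixture; which is where changes.
- regulator: Clamp-pressure regulator, fixed: grey box 160 (its x) x 100 x 40 mm, origin under its centre. The knob's axis is vertical at x = -35 mm, y = 0, on the box's top; the red lock is on the +x half.
- dial (a joint): Angle of the knob in rad, growing anticlockwise seen from above, range -0.5 to 2.0; at 0 the pointer points to the regulator's -x.
- dial_axis (a point): Point on the knob's axis at the middle of its grip, 61 mm above the bench. The knob: grey skirt 56 mm across and 8 mm high on the box's top, on it a black bar grip 34 mm long (along the pointer), 14 mm wide, from 48 to 74 mm above the bench.
- pointer (a point): Tip of the knob's white pointer, 30 mm from the knob's axis, 44 mm above the bench.
- mark (a point): Inner end of the yellow mark on the black ring round the knob, 30 mm from the knob's axis, 44 mm above the bench. The mark stays still during the work; it lies 0.4 to 1.5 rad anticlockwise from where the pointer starts.
- lock (a joint): Travel in m of the red lock slide towards the knob (the regulator's -x), from 0 (open) to 0.030 (fully home, its tongue over the knob's skirt). Needs about 2 N, stays where left.
- lock_tab (a point): Middle of the lock's upright red tab, 6 mm thick (along the slide) x 36 mm wide, from 51 to 77 mm above the bench. At lock = 0 it lies at x = +55 mm in the regulator's frame; push it from its +x side.
- wheel: Yellow buffing wheel lying flat, 84 mm across, 22 mm high; a bystander. Origin at the centre of its underside.
- pot: Steel pot of files, 60 mm across, about 95 mm high; a bystander. Origin at the centre of its underside.
- spare: Small brass plate 50 x 38 x 10 mm lying flat beyond the fixture; a bystander. Origin at the centre of its underside.
- jar: Small jar with a white cap, 48 mm across, 45 mm high; a bystander. Origin at the centre of its underside.
Not all that is in view belongs to the job. Several things have the shape of the block; the one meant has the colours described above.

How it is judged:
By the outcome, as a careful person would: the job done as asked, in the order asked, and still so for the second after the job is handed in, with the robot touching nothing.
It also fails if it takes over 72 s, if anything falls off the work surface, if the arm or the gripper's body presses on something with over 40 N, if the wrist force passes 120 N, or if a joint passes its speed limit or range.

### The arm

A 6-joint arm with a two-finger parallel gripper is mounted at the origin on the work surface. World frame = base frame: x ahead of the robot, y to its left, z up, the work surface at z = 0. Lengths are in m, angles in rad, forces in N, time in s.
With the tool pointing down it reaches from about 0.4 to 0.825 m from the base axis. Payload 7 kg.
Tool frame: the origin (TCP) lies between the finger pads; the fingertips stand 11 mm ahead of it and the grasp point (between the pads) lies 8 mm behind it (arm.tips_ahead is the distance from the TCP to the fingertips, in m); z points along the fingers, x is the direction in which the jaws open and shut, and the axes are right-handed (so a half turn about z gives the same grasp; the last joint's range is limited). The gripper opens to 88 mm and grips with 3 to 60 N. Pads are 19 mm wide; open, the fingers measure 130 mm over their backs; the gripper's body (78 mm by 193 mm) begins 47 mm behind the grasp point.
Start: joints at [0.288, 0.359, 0.012, 0, -1.224, -0.288], TCP at [0.675, -0, 0.238] pointing down, gripper open.
Joint ranges: [-3.07, 3.07], [-1.43, 2.12], [-1.02, 1.25], [-3.03, 1.67], [-3.05, -0], [-3.03, 3.03]. Speed limits (rad/s): [2.39, 2.39, 3.01, 3.14, 3.14, 3.14].

### API

Orientations are given as [roll, pitch, yaw] about the fixed x, y, z axes, in that order (R = Rz(yaw) Ry(pitch) Rx(roll)).
In Python, from station import arm, optics, finder gives the robot as it stands. The module is installed in compiled form; this text tells all that it offers.
- The arm moves only by the tool apply_moves, never from a script. Its argument "increments" is one flat list of numbers, 6 for each row, row after row: the shift along the world's x, y, z in m, then the turn, a rotation vector about the world's x, y, z in rad. In form: [tx, ty, tz, rx, ry, rz, tx, ty, tz, rx, ry, rz, ...]. A call has 1 to 20 rows; each row shifts and turns the pose as measured when the row begins; what a row does not reach is not made up. A row lasts 1/12 s, in which the tool goes at most 41.7 mm and 7.16 degrees, less where a joint would pass 70% of its speed; a pose out of reach is approached as far as the arm can. A call with a gripper value outside its range is refused whole. "hand" is the closure, from 0 (fully open) to 1 (shut), set as the call begins (left out, the last holds). The fingers move at their own pace and stop on an object; "force" is the grip in N (left out, the last holds). Time passes only in rows, so rows that do not move let the fingers close. It gives the time, the measured TCP pose, the force and the opening at its end, in the units of the state.
- arm.get_state(): the state, without advancing time (a new reading comes with each control period).
- optics.grab_frame(name): name is "scene" or "side" or "wrist"; returns the picture (480x640x3 uint8, red, green, blue); there is no depth.
- optics.camera_model(name): a dict with "fx", "fy", "cx", "cy" (pixels), "dist_coeffs" ([k1, k2, p1, p2, k3] as OpenCV has them; the pictures are not rectified), "world_to_cam" (4x4, takes a point from world to camera coordinates); the wrist camera has in their place "T_tool_cam" (4x4, takes a point from camera to tool coordinates, whose origin is the TCP and whose axes are the tool frame's). Camera axes: x right, y up, looking along -z (the intrinsics and any distortion apply to the point x, -y, -z); pixel columns grow to the right and rows downward; lengths in m; the calibration is good to about 2 mm. A picture is of the moment at which its call begins: read the wrist's pose just before it. camera_model takes no time and is no camera call.
- arm.job_done(): hands the job in, once; it reports no verdict.
Trained networks look in the newest picture that a camera, given by its name, has taken for a name from the list of things; names that differ only in an ending like _2 or _b are one class to them, and where a whole thing is asked for, a point or a joint stands for the part that bears it (a point fixed in the world has none). Each returns a list of dicts, best first, with "conf" (0 to 1); they miss things now and then, are a little off and sometimes report something else, mostly with a low value. They report only what shows in the picture. A call takes as long as a camera call. They do not tell look-alikes from the thing itself.
- finder.find_in(camera, name): "box" ([left, top, right, bottom] in pixels, round what is visible of it).
- finder.landmark_of(camera, name): "point" ([column, row] in pixels: a listed point, or the origin of a listed thing).
The state is a dict: "t": time; "q": joint angles; "qd": joint speeds; "joint_efforts": joint torques, N m; "eef_pos": TCP position; "ee_rot": TCP orientation; "force": force on the tool from outside, world axes, zero at the start; "moment": the same for the moment, N m; "width": finger opening in m.
Only numpy, scipy, OpenCV 4.12 (cv2) and the standard library are available. Lean on these libraries where they do the work, as an engineer would, in place of code of your own. Each camera call takes 0.05 s, during which the arm holds its last target. There are 200 camera calls.

## Working session

There is one attempt and no reset: what is moved stays moved. The work goes in short steps, Python scripts to look and compute and a tool call to move; the robot and the scene stay as the last step left them, time stands still between calls to the robot, and variables do not carry over. Pictures are saved under pics/ and viewed, about 8 in all and at most 12, crops included, and the job is handed in when it is done.

Besides the shell and the picture viewer there is one more tool, called after "Call:" as a command line: name --argument value ..., lists and objects as JSON in quotes. apply_moves: Moves the arm, as the interface text tells. Its arguments: {"type":"object","properties":{"increments":{"type":"array"},"hand":{"type":"number"},"force":{"type":"number"}},"required":["increments"]}

```bash
mkdir -p pics; cat > h.py <<'E'
import numpy as np, cv2
from station import arm, optics, finder
from scipy.spatial.transform import Rotation as R
def Tcw(name):
    m=optics.camera_model(name)
    if "world_to_cam" in m: return m,np.linalg.inv(np.array(m["world_to_cam"]))
    s=arm.get_state(); T=np.eye(4); e=np.array(s["ee_rot"])
    T[:3,:3]=R.from_euler('xyz',e).as_matrix() if e.shape==(3,) else e
    T[:3,3]=s["eef_pos"]
    return m,T@np.array(m["T_tool_cam"])
def K(m): return np.array([[m["fx"],0,m["cx"]],[0,m["fy"],m["cy"]],[0,0,1.]]),np.array(m["dist_coeffs"],float)
def ray(name,px):
    m,T=Tcw(name); k,d=K(m)
    u=cv2.undistortPoints(np.array([[px]],float),k,d)[0,0]
    return T[:3,3],T[:3,:3]@np.array([u[0],-u[1],-1])
def at_z(name,px,z):
    o,v=ray(name,px); return o+v*(z-o[2])/v[2]
def proj(name,p):
    m,T=Tcw(name); k,d=K(m); c=np.linalg.inv(T)@np.append(p,1)
    return cv2.projectPoints(np.array([[c[0],-c[1],-c[2]]]),np.zeros(3),np.zeros(3),k,d)[0][0,0]
def save(name,f,img=None):
    im=optics.grab_frame(name) if img is None else img
    cv2.imwrite("pics/"+f,cv2.cvtColor(im,cv2.COLOR_RGB2BGR)); return im
E
cat > a.py <<'E'
from h import *
np.set_printoptions(precision=4,suppress=True)
print(arm.get_state())
Z=dict(fixture=0,hood_mouth=.05,block=.010,stick=.026,tray=0,regulator=0,dial_axis=.061,pointer=.044,mark=.044,lock_tab=.064,wheel=0,pot=0,spare=0,jar=0)
for c in("scene","side"):
    save(c,c+"0.png")
    print(c,Tcw(c)[1][:3,3])
    for n,z in Z.items():
        for r in finder.landmark_of(c,n)[:3]:
            print(n,np.round(r["conf"],2),np.round(r["point"]),at_z(c,r["point"],z))
E
python3 a.py
```

```text
{'t': 0.0, 'q': array([ 0.2881,  0.3594,  0.0111, -0.0004, -1.2241, -0.2881]), 'qd': array([ 0.0013, -0.0012, -0.0006,  0.0023, -0.0014,  0.0009]), 'joint_efforts': array([ -0.0008, -58.2727,  29.3058,   6.9975,   0.0069,  -0.0002]), 'eef_pos': array([ 0.6745, -0.    ,  0.2366]), 'ee_rot': array([-3.1415, -0.0016,  3.1415]), 'force': array([-0.4857, -0.0694, -0.1178]), 'moment': array([-0.0035, -0.0134, -0.0503]), 'width': 0.08748903648267443}
scene [1.0234 0.5011 0.8709]
fixture 0.76 [281. 272.] [ 0.6397 -0.0211  0.    ]
hood_mouth 0.81 [310. 284.] [0.6382 0.0675 0.05  ]
block 0.9 [192. 276.] [ 0.7872 -0.1216  0.01  ]
block 0.83 [320. 220.] [ 0.4901 -0.0712  0.01  ]
block 0.58 [259. 243.] [ 0.6319 -0.1032  0.01  ]
stick 0.59 [274. 256.] [ 0.6363 -0.0455  0.026 ]
tray 0.9 [462. 360.] [0.5123 0.3477 0.    ]
regulator 0.21 [273. 254.] [ 0.6236 -0.0671  0.    ]
dial_axis 0.19 [257. 245.] [ 0.6611 -0.0657  0.061 ]
pointer 0.31 [244. 328.] [0.7889 0.061  0.044 ]
mark 0.41 [273. 256.] [ 0.647  -0.0342  0.044 ]
mark 0.3 [306. 283.] [0.6396 0.0584 0.044 ]
lock_tab 0.5 [224. 159.] [ 0.5686 -0
[... 593 characters left out ...]
[ 0.6471 -0.0402  0.026 ]
tray 0.61 [241. 198.] [0.5159 0.332  0.    ]
regulator 0.58 [356. 382.] [ 0.5082 -0.3368  0.    ]
regulator 0.23 [322. 191.] [0.7309 0.2725 0.    ]
dial_axis 0.58 [340. 367.] [ 0.4722 -0.3321  0.061 ]
pointer 0.67 [321. 375.] [ 0.4387 -0.3232  0.044 ]
mark 0.35 [340. 383.] [ 0.4622 -0.3557  0.044 ]
mark 0.24 [321. 372.] [ 0.4416 -0.3168  0.044 ]
mark 0.23 [328. 227.] [0.6496 0.0736 0.044 ]
lock_tab 0.8 [382. 353.] [ 0.5594 -0.3397  0.064 ]
wheel 0.6 [322. 190.] [0.7331 0.2746 0.    ]
wheel 0.31 [358. 286.] [ 0.6416 -0.0989  0.    ]
pot 0.83 [436. 334.] [ 0.7227 -0.2975  0.    ]
spare 0.57 [377. 231.] [0.7817 0.058  0.    ]
jar 0.76 [240. 282.] [0.3999 0.0212 0.    ]
```

View pics/scene0.png

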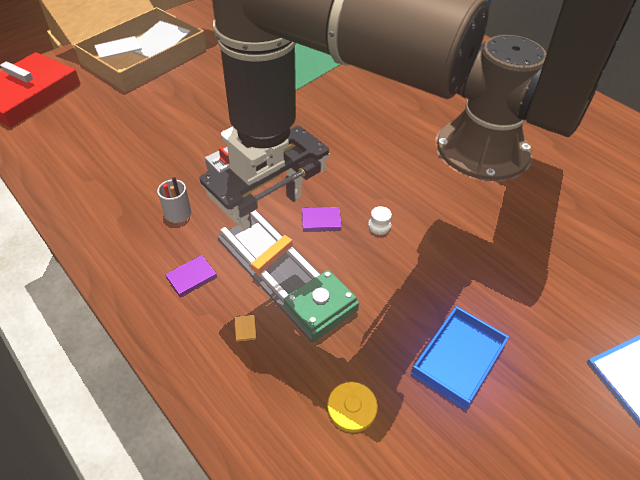

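View pics/side0.png

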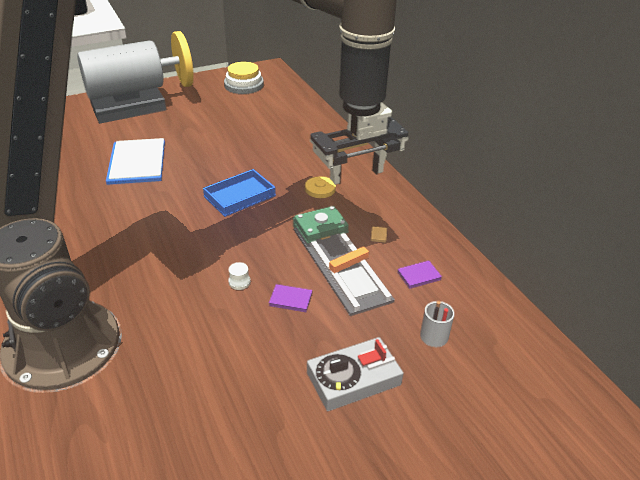

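The scene view shows the steel blank at (257,240) in the channel with the orange stick at (272,254). The purple plates at (321,219) and (191,275) are look-alikes of the blank. The tray is at (462,358). The side view shows the blank at (358,284), the stick at (349,260), the regulator at (355,372) and purple plates at (291,298) and (420,273). I choose the steel blank in the channel. Next is a wrist close-up.

Call:
apply_moves --increments '[-0.02,-0.03,0.015,0,0,0,-0.015,-0.03,0.015,0,0,0,0,0,0,0,0,0,0,0,0,0,0,0]'

```text
t: 1.83
eef_pos: [0.6385, -0.061, 0.2669]
ee_rot: [-3.141, -0.003, -3.139]
force: [0.8, 0.5, -0.7]
width: 0.0873
```

```bash
cat > b.py <<'E'
from h import *
np.set_printoptions(precision=4,suppress=True)
s=arm.get_state();print(s["t"],s["eef_pos"],s["ee_rot"])
import sys
save("wrist",sys.argv[1])
Z=dict(fixture=0,hood_mouth=.05,block=.010,stick=.026,tray=0,regulator=0,dial_axis=.061,pointer=.044,mark=.044,lock_tab=.064)
for n in sys.argv[2:]:
    for r in finder.landmark_of("wrist",n)[:2]:
        print(n,np.round(r["conf"],2),np.round(r["point"]),at_z("wrist",r["point"],Z[n]))
E
python3 b.py w1.png stick block hood_mouth fixture
```

```text
1.8333 [ 0.6385 -0.061   0.2669] [-3.1409 -0.0026 -3.1394]
stick 0.97 [320. 227.] [ 0.6459 -0.046   0.026 ]
block 0.87 [459. 197.] [ 0.4873 -0.0771  0.01  ]
block 0.81 [199. 148.] [ 0.7805 -0.1306  0.01  ]
hood_mouth 0.94 [324. 325.] [0.6409 0.0613 0.05  ]
fixture 0.67 [330. 236.] [ 0.6343 -0.0291  0.    ]
```

View pics/w1.png

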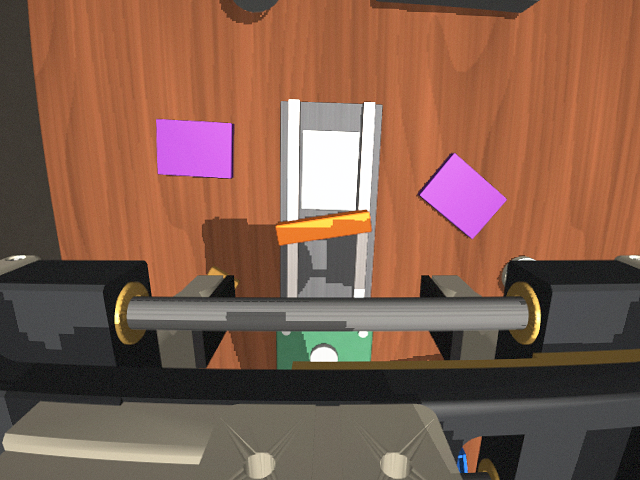

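```bash
python3 - <<'E'
from h import *
np.set_printoptions(precision=4,suppress=True)
print(Tcw("wrist")[1])
im=cv2.imread("pics/w1.png"); hsv=cv2.cvtColor(im,cv2.COLOR_BGR2HSV)
roi=np.zeros(im.shape[:2],np.uint8); roi[205:250,272:376]=1
def rect(m,z,n):
    c=max(cv2.findContours(m.astype(np.uint8),cv2.RETR_EXTERNAL,cv2.CHAIN_APPROX_NONE)[0],key=cv2.contourArea)
    p=np.array([at_z("wrist",q[0],z)[:2] for q in c],np.float32)
    r=cv2.minAreaRect(p*1000); print(n,r, cv2.boundingRect(c)); 
h,s,v=cv2.split(hsv)
o=(roi>0)&(h>8)&(h<30)&(s>200)
print("hv",np.percentile(v[o],[5,25,50,75,95]),np.percentile(h[o],[5,25,50,75,95]))
rect(o&(v>245)&(h>16),.048,"sticktop"); rect(o,.026,"stickall")
m=np.zeros_like(roi);m[124:220,301:361]=1
w=(m>0)&(s<60)&(v>225); rect(w,.022,"blocktop")
for n,px in dict(fl_top=(288,100),fr_top=(374,102)).items(): print(n,at_z("wrist",px,.026))
def edge(row,z):
    r=im[row].astype(int).min(1); b=r>200
    xs=np.where(b[275:385])[0]+275
    print(row,xs.min(),xs.max(), at_z("wrist",(xs.min(),row),z)[:2],at_z("wrist",(xs.max(),row),z)[:2])
for row in (105,115,125,140,170,200,260,280): edge(row,.026)
E
```

```text
[[-1.      0.0031  0.0063  0.6403]
 [-0.0046 -0.9695 -0.2449 -0.1259]
 [ 0.0054 -0.2449  0.9695  0.4135]
 [ 0.      0.      0.      1.    ]]
hv [144. 235. 237. 238. 240.] [11. 12. 12. 13. 13.]
sticktop ((672.4868774414062, -53.72071075439453), (0.0, 0.0), 0.0) (294, 223, 1, 1)
stickall ((642.7963256835938, -45.08629608154297), (104.1010971069336, 25.1538028717041), 8.889908790588379) (276, 210, 95, 35)
blocktop ((635.4576416015625, -106.15997314453125), (83.33847045898438, 59.346038818359375), 88.12561798095703) (302, 130, 58, 80)
fl_top [ 0.6786 -0.1781  0.026 ]
fr_top [ 0.5903 -0.1766  0.026 ]
105 288 374 [ 0.6787 -0.1731] [ 0.5902 -0.1736]
115 288 374 [ 0.6789 -0.1632] [ 0.5899 -0.1637]
125 288 374 [ 0.679  -0.1532] [ 0.5896 -0.1537]
140 288 373 [ 0.6793 -0.138 ] [ 0.5902 -0.1385]
170 287 371 [ 0.6809 -0.1069] [ 0.5913 -0.1073]
200 287 369 [ 0.6816 -0.0748] [ 0.5925 -0.0751]
260 288 288 [ 0.682  -0.0067] [ 0.682  -0.0067]
280 288 288 [0.6826 0.0173] [0.6826 0.0173]
```

Call:
apply_moves --increments '[0.001,0.003,-0.01,0,0,-0.118,0.001,0.003,-0.01,0,0,-0.118,0.001,0.003,-0.01,0,0,-0.118,0.001,0.003,-0.01,0,0,-0.118,0.0005,0.002,-0.01,0,0,-0.118,0,0,-0.01,0,0,-0.118,0,0,-0.01,0,0,-0.118,0,0,-0.01,0,0,-0.118,0,0,-0.01,0,0,-0.118,0,0,-0.01,0,0,-0.118,0,0,-0.01,0,0,-0.118,0,0,-0.01,0,0,-0.118,0,0,0,0,0,0,0,0,0,0,0,0]'

```text
t: 3.25
eef_pos: [0.6452, -0.0352, 0.1315]
ee_rot: [-3.128, -0.004, 1.675]
force: [-0.6, -0.0, 1.0]
width: 0.0879
```

```bash
python3 b.py w2.png stick; python3 - <<'E'
from h import *
im=cv2.imread("pics/side0.png"); h,s,v=cv2.split(cv2.cvtColor(im,cv2.COLOR_BGR2HSV))
m=((h>100)&(h<125)&(s>150)).astype(np.uint8); m[:160]=0;m[220:]=0
c=max(cv2.findContours(m,0,1)[0],key=cv2.contourArea)
p=np.array([at_z("side",q[0],.03)[:2]*1000 for q in c],np.float32); print("tray side",cv2.minAreaRect(p))
im=cv2.imread("pics/scene0.png"); h,s,v=cv2.split(cv2.cvtColor(im,cv2.COLOR_BGR2HSV))
m=((h>100)&(h<125)&(s>150)).astype(np.uint8); m[:,:400]=0;m[:,520:]=0
c=max(cv2.findContours(m,0,1)[0],key=cv2.contourArea)
p=np.array([at_z("scene",q[0],.03)[:2]*1000 for q in c],np.float32); print("tray scene",cv2.minAreaRect(p))
E
```

```text
3.25 [ 0.6452 -0.0352  0.1315] [-3.1277 -0.0041  1.675 ]
stick 0.64 [309. 244.] [ 0.6457 -0.0491  0.026 ]
tray side ((506.5611267089844, 336.9096984863281), (144.39398193359375, 107.79973602294922), 11.494404792785645)
tray scene ((523.722900390625, 343.17889404296875), (172.36573791503906, 109.40413665771484), 11.552017211914062)
```

View pics/w2.png

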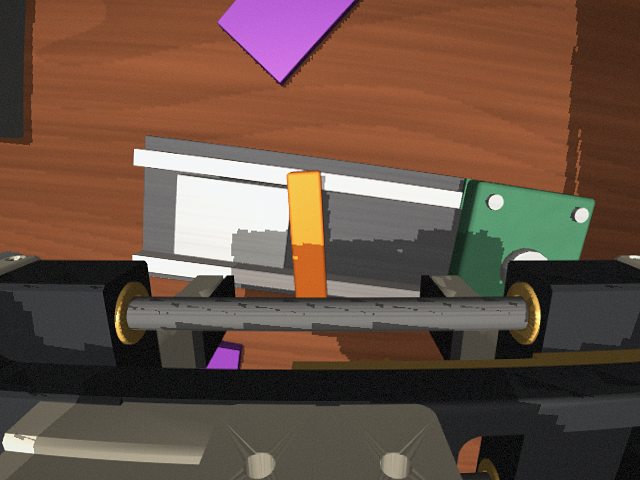

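The wrist view shows the stick at (306,235) across the fences, about 13 mm off the jaw centre towards -y. I'll correct that, descend and grip.

Call:
apply_moves --increments '[0,-0.007,-0.015,0,0,0.025,0,-0.006,-0.015,0,0,0.02,0,0,-0.02,0,0,0,0,0,-0.015,0,0,0,0,0,-0.005,0,0,0,0,0,0,0,0,0,0,0,0,0,0,0]'

```text
t: 3.93
eef_pos: [0.6499, -0.0474, 0.0664]
ee_rot: [-3.139, -0.003, 1.744]
force: [-0.2, 0.8, 0.8]
width: 0.0874
```

Call:
apply_moves --increments '[-0.004,-0.001,-0.01,0,0,-0.01,0,0,-0.008,0,0,0,0,0,0,0,0,0,0,0,-0.006,0,0,0,0,0,0,0,0,0,0,0,0,0,0,0]'

```text
t: 4.43
eef_pos: [0.6477, -0.0479, 0.044]
ee_rot: [3.138, -0.003, 1.736]
force: [0.9, -0.0, 0.5]
width: 0.0878
```

Call:
apply_moves --increments '[-0.001,-0.001,-0.005,0,0,0,0,0,0,0,0,0]'

```text
t: 4.6
eef_pos: [0.6469, -0.0489, 0.0389]
ee_rot: [3.138, -0.003, 1.736]
force: [-0.0, 0.0, -0.5]
width: 0.0872
```

Call:
apply_moves --increments '[0,0,0,0,0,0,0,0,0,0,0,0,0,0,0,0,0,0,0,0,0,0,0,0,0,0,0,0,0,0,0,0,0,0,0,0,0,0,0,0,0,0,0,0,0,0,0,0]' --hand 1 --force 15

```text
t: 5.27
eef_pos: [0.6473, -0.049, 0.0393]
ee_rot: [3.137, -0.003, 1.736]
force: [0.4, 0.3, -0.4]
width: 0.04
```

Call:
apply_moves --increments '[0,0,0,0,0,0,0,0,0,0,0,0,0,0,0,0,0,0,0,0,0,0,0,0,0,0,0,0,0,0,0,0,0,0,0,0]'

```text
t: 5.77
eef_pos: [0.6474, -0.0489, 0.0394]
ee_rot: [3.137, -0.003, 1.736]
force: [0.4, 0.6, -0.2]
width: 0.0221
```

Call:
apply_moves --increments '[0,0,0.02,0,0,0,0,0,0.03,0,0,0,0,0,0.03,0,0,0,0,0,0.03,0,0,0,0,0,0.01,0,0,0]'

```text
t: 6.18
eef_pos: [0.6425, -0.0497, 0.158]
ee_rot: [-3.134, -0.003, 1.735]
force: [-0.8, 1.2, -0.7]
width: 0.0216
```

Call:
apply_moves --increments '[-0.009,0.027,0,0,0,0,-0.009,0.028,0,0,0,0,-0.009,0.028,0,0,0,0,-0.009,0.028,0,0,0,0,-0.009,0.028,0,0,0,0,-0.009,0.028,0,0,0,0,-0.009,0.028,0,0,0,0,-0.009,0.028,0,0,0,0,-0.009,0.028,0,0,0,0,-0.009,0.028,0,0,0,0,-0.009,0.028,0,0,0,0,-0.009,0.028,0,0,0,0,-0.009,0.028,0,0,0,0,0,0,0,0,0,0,0,0,0,0,0,0]'

```text
t: 7.43
eef_pos: [0.5165, 0.3276, 0.1582]
ee_rot: [-3.137, -0.004, 1.73]
force: [0.5, -0.8, -1.3]
width: 0.0218
```

```bash
python3 b.py w3.png tray; python3 - <<'E'
from h import *
for c in("side","scene"):
    im=save(c,c+"1.png");h,s,v=cv2.split(cv2.cvtColor(im,cv2.COLOR_RGB2HSV))
    for r in finder.landmark_of(c,"tray")[:1]+finder.landmark_of(c,"stick")[:1]: print(c,r,at_z(c,r["point"],0))
E
```

```text
7.4333 [0.5165 0.3276 0.1582] [-3.1371 -0.004   1.7295]
side {'point': [238.6, 197.2], 'conf': 0.9} [ 5.11313780e-01  3.36577690e-01 -1.11022302e-16]
side {'point': [237.9, 151.3], 'conf': 0.56} [ 5.89732647e-01  5.59139046e-01 -1.11022302e-16]
scene {'point': [175.9, 209.9], 'conf': 0.74} [ 7.12396852e-01 -3.07462454e-01  1.11022302e-16]
```

View pics/w3.png

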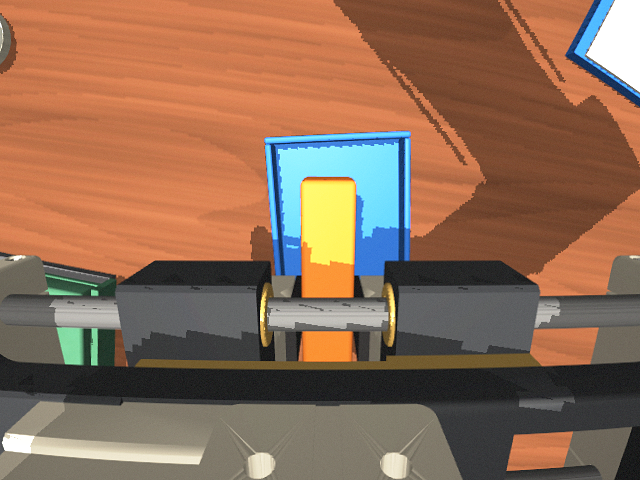

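The wrist view shows the stick held at (328,240), already over the tray's interior (270–405). The tray's far rim runs from (266,137) to (409,132). I'll use the rim to fix the tray centre.

```bash
python3 - <<'E'
from h import *
a=at_z("wrist",(266,138),.03);b=at_z("wrist",(410,132),.03)
print(a,b,np.linalg.norm(a-b)); d=(b-a)/np.linalg.norm(b-a); mid=(a+b)/2
n=np.array([d[1],-d[0],0]); 
for sg in(1,-1): print(mid+sg*.08*n)
print(np.degrees(np.arctan2(d[1],d[0])), at_z("wrist",(328,178),.167))
E
```

```text
[0.44951131 0.26862797 0.03      ] [0.42828319 0.37441894 0.03      ] 0.1078997780218533
[0.51733372 0.3372626  0.03      ]
[0.36046078 0.30578432 0.03      ]
101.34634158219927 [0.46296923 0.31665444 0.167     ]
```

Call:
apply_moves --increments '[-0.001,0.006,-0.025,0,0,0.02,0,0.005,-0.025,0,0,0.015,0,0,-0.03,0,0,0,0,0,-0.02,0,0,0,0,0,-0.01,0,0,0,0,0,0,0,0,0,0,0,0,0,0,0]'

```text
t: 8.42
eef_pos: [0.5202, 0.3349, 0.0486]
ee_rot: [3.139, -0.008, 1.758]
force: [0.0, 0.9, 0.6]
width: 0.0218
```

Call:
apply_moves --increments '[-0.004,0.002,-0.012,0,0,0,0,0,0,0,0,0,0,0,-0.008,0,0,0,0,0,0,0,0,0,0,0,-0.007,0,0,0,0,0,0,0,0,0]'

```text
t: 8.92
eef_pos: [0.52, 0.3392, 0.0275]
ee_rot: [3.13, -0.014, 1.758]
force: [0.2, -1.4, -1.8]
width: 0.022
```

Call:
apply_moves --increments '[-0.002,0,-0.005,0,0,0,0,0,0,0,0,0]'

```text
t: 9.08
eef_pos: [0.5184, 0.3395, 0.0227]
ee_rot: [3.13, -0.014, 1.758]
force: [-0.6, 0.2, -1.3]
width: 0.0215
```

Call:
apply_moves --increments '[0,0,-0.004,0,0,0,0,0,0,0,0,0]'

```text
t: 9.25
eef_pos: [0.5187, 0.3399, 0.0189]
ee_rot: [3.129, -0.015, 1.758]
force: [0.5, -0.6, -1.4]
width: 0.0218
```

Call:
apply_moves --increments '[0,0,0,0,0,0,0,0,0,0,0,0,0,0,0,0,0,0,0,0,0,0,0,0]' --hand 0.58

```text
t: 9.58
eef_pos: [0.5189, 0.3401, 0.0191]
ee_rot: [3.128, -0.015, 1.759]
force: [0.3, -0.2, 0.8]
width: 0.0362
```

Call:
apply_moves --increments '[0,0,0.03,0,0,0,0,0,0.035,0,0,0,0,0,0.035,0,0,0,0,0,0.03,0,0,0]'

```text
t: 9.92
eef_pos: [0.5146, 0.3354, 0.145]
ee_rot: [-3.141, -0.005, 1.757]
force: [-0.2, 0.5, -0.3]
width: 0.037
```

```bash
python3 - <<'E'
from h import *
for c in("side","wrist"):
    save(c,c+"2.png")
    for n,z in(("stick",.005),("tray",0)):
        for r in finder.landmark_of(c,n)[:1]: print(c,n,r,at_z(c,r["point"],z))
E
```

```text
side stick {'point': [240.6, 191.5], 'conf': 0.87} [0.52323355 0.35266808 0.005     ]
side tray {'point': [238.6, 197.1], 'conf': 0.57} [0.5114717 0.3370131 0.       ]
wrist stick {'point': [327.6, 231.9], 'conf': 0.85} [0.51234374 0.3355047  0.005     ]
wrist tray {'point': [326.8, 228.7], 'conf': 0.67} [0.5103245  0.33411394 0.        ]
```

Call:
apply_moves --increments '[0.01,-0.04,0,0,0,0.113,0.01,-0.04,0,0,0,0.113,0.01,-0.04,0,0,0,0.113,0.01,-0.04,0,0,0,0.113,0.01,-0.04,0,0,0,0.113,0.009,-0.04,0,0,0,0.113,0.009,-0.04,0,0,0,0.113,0.009,-0.04,0,0,0,0.113,0.009,-0.04,0,0,0,0.113,0.009,-0.04,0,0,0,0.113,0.009,-0.04,0,0,0,0.113,0.009,-0.04,0,0,0,0.113,0,-0.04,0,0,0,0,0,0,0,0,0,0,0,0,0,0,0,0]' --hand 1

```text
t: 11.47
eef_pos: [0.6129, -0.1913, 0.1178]
ee_rot: [-3.12, -0.029, -3.125]
force: [-0.9, 0.1, 0.2]
width: 0.0007
```

```bash
cat > d.py <<'E'
import sys; from h import *
np.set_printoptions(precision=4,suppress=True)
t=list(map(float,sys.argv[1:5])); s=arm.get_state()
A=R.from_euler('xyz',s["ee_rot"]);B=R.from_euler('xyz',[np.pi,0,t[3]])
print("d",np.array(t[:3])-s["eef_pos"],(B*A.inv()).as_rotvec(),"f",s["force"],"t",s["t"],"q",s["q"])
E
python3 d.py 0.6335 -0.180 0.024 3.11; python3 b.py w4.png block hood_mouth
```

```text
d [ 0.0206  0.0113 -0.0938] [ 0.0214 -0.0287 -0.0482] f [-0.8607  0.0841  0.1961] t 11.4667 q [ 0.0137  0.4116 -0.2091  0.0261 -0.9787 -0.0119]
11.4667 [ 0.6129 -0.1913  0.1178] [-3.12   -0.0286 -3.1252]
```

View pics/w4.png

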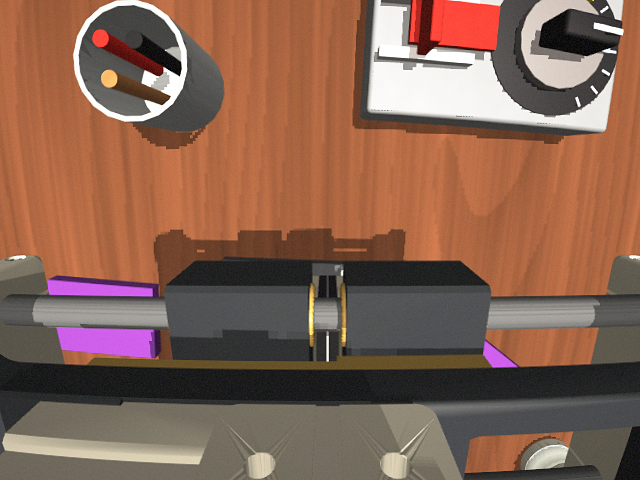

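The wrist view shows the pot at (150,70), clear of the gripper, and the regulator at the upper right. The blank is hidden under the gripper. I'm going down behind the blank.

Call:
apply_moves --increments '[0.01,0.006,-0.02,0.011,-0.014,-0.024,0.01,0.005,-0.02,0.01,-0.014,-0.024,0,0,-0.02,0,0,0,0,0,-0.01,0,0,0,0,0,0,0,0,0,0,0,0,0,0,0]'

```text
t: 12.12
eef_pos: [0.6357, -0.1692, 0.048]
ee_rot: [3.142, 0.004, 3.12]
force: [0.1, 0.0, 0.6]
width: 0.0003
```

```bash
python3 d.py 0.6335 -0.180 0.024 3.11
```

```text
d [-0.0022 -0.0108 -0.024 ] [ 0.0001  0.0043 -0.01  ] f [0.0648 0.0397 0.5855] t 12.1167 q [ 0.0358  0.495  -0.2467  0.0003 -0.8247 -0.0576]
```

Call:
apply_moves --increments '[-0.002,-0.012,0,0,0.004,-0.01,0,0,0,0,0,0,0,0,-0.013,0,0,0,0,0,0,0,0,0,0,0,-0.009,0,0,0,0,0,0,0,0,0]'

```text
t: 12.62
eef_pos: [0.6359, -0.1809, 0.0296]
ee_rot: [-3.141, 0.006, 3.112]
force: [0.6, -0.4, -0.3]
width: 0.0
```

```bash
python3 d.py 0.6335 -0.180 0.024 3.11
```

```text
d [-0.0024  0.0009 -0.0056] [ 0.0008  0.0062 -0.0022] f [ 0.578  -0.3976 -0.3148] t 12.6167 q [ 0.0177  0.5201 -0.255   0.0012 -0.7895 -0.0479]
```

Call:
apply_moves --increments '[-0.002,0,-0.005,0,0,0,0,0.005,0,0,0,0,0,0.005,0,0,0,0,0,0.005,0,0,0,0,0,0.005,0,0,0,0,0,0.005,0,0,0,0,0,0.003,0,0,0,0]'

```text
t: 13.2
eef_pos: [0.6334, -0.1509, 0.024]
ee_rot: [-3.14, 0.006, 3.112]
force: [-0.3, -2.4, -1.5]
width: 0.0008
```

Call:
apply_moves --increments '[0.0003,0.006,0,0,0,0,0.0003,0.008,0,0,0,0,0.0003,0.008,0,0,0,0,0.0003,0.008,0,0,0,0,0.0003,0.008,0,0,0,0,0.0003,0.008,0,0,0,0,0.0003,0.006,0,0,0,0,0,0,0,0,0,0]'

```text
t: 13.87
eef_pos: [0.6353, -0.0922, 0.0241]
ee_rot: [-3.14, 0.005, 3.113]
force: [0.2, -2.2, -1.7]
width: 0.0005
```

Call:
apply_moves --increments '[0.0003,0.006,0,0,0,0,0.0003,0.008,0,0,0,0,0.0003,0.008,0,0,0,0,0.0003,0.008,0,0,0,0,0.0003,0.008,0,0,0,0,0.0003,0.008,0,0,0,0,0.0003,0.006,0,0,0,0]'

```text
t: 14.45
eef_pos: [0.6372, -0.0362, 0.0241]
ee_rot: [-3.14, 0.004, 3.112]
force: [-0.3, -1.2, -1.8]
width: 0.0007
```

```bash
python3 d.py 0.6375 -0.040 0.024 3.11; python3 - <<'E'
from h import *
im=save("side","side3.png")[190:340,250:440]; save("side","side3c.png",cv2.resize(im,None,fx=4,fy=4,interpolation=2))
E
```

```text
d [ 0.0003 -0.0038 -0.0001] [ 0.002   0.0044 -0.002 ] f [-0.315  -1.1619 -1.7986] t 14.45 q [ 0.2504  0.4985 -0.3142  0.0045 -0.7543 -0.2832]
```

View pics/side3c.png

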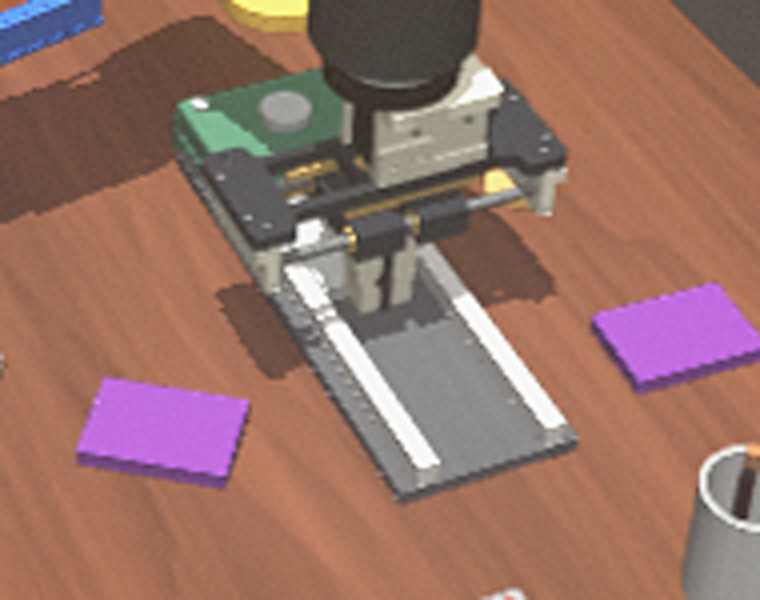

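The crop shows the gripper fingers at (390,285) inside the channel behind the blank, with the channel behind them empty. I'll push on slowly and watch the force.

Call:
apply_moves --increments '[0.0001,0.003,0,0,0,0,0.0001,0.003,0,0,0,0,0.0001,0.003,0,0,0,0,0.0001,0.003,0,0,0,0,0.0001,0.003,0,0,0,0]'

```text
t: 14.92
eef_pos: [0.6379, -0.0191, 0.0243]
ee_rot: [-3.139, 0.005, 3.113]
force: [0.2, -3.9, -0.7]
width: 0.0008
```

Call:
apply_moves --increments '[0.0001,0.002,0,0,0,0,0.0001,0.002,0,0,0,0,0.0001,0.002,0,0,0,0]'

```text
t: 15.17
eef_pos: [0.6371, -0.0169, 0.0243]
ee_rot: [-3.134, 0.001, 3.113]
force: [2.4, -14.3, -0.7]
width: 0.0002
```

Call:
apply_moves --increments '[0.0001,0.002,0,0,0,0,0.0001,0.002,0,0,0,0,0.0001,0.002,0,0,0,0]'

```text
t: 15.42
eef_pos: [0.6369, -0.0169, 0.0244]
ee_rot: [-3.128, -0.001, 3.111]
force: [2.7, -12.8, -1.0]
width: 0.0004
```

Call:
apply_moves --increments '[0.0001,0.002,0,0,0,0,0.0001,0.002,0,0,0,0,0.0001,0.002,0,0,0,0]'

```text
t: 15.67
eef_pos: [0.6367, -0.0169, 0.0245]
ee_rot: [-3.122, -0.003, 3.108]
force: [1.6, -12.4, -1.6]
width: 0.0001
```

It stopped firmly at about 13 N. I'll back off, rise and check how far in the blank sits.

Call:
apply_moves --increments '[0,-0.01,0,0,0,0,0,-0.01,0.01,0,0,0,0,-0.01,0.03,0,0,0,0,-0.02,0.04,0,0,0,0,-0.02,0.04,0,0,0,0,-0.02,0.04,0,0,0,0,-0.02,0.04,0,0,0,0,0,0,0,0,0,0,0,0,0,0,0]'

```text
t: 16.42
eef_pos: [0.6343, -0.1288, 0.2264]
ee_rot: [-3.124, 0.0, 3.108]
force: [0.1, 0.7, -2.2]
width: 0.0003
```

```bash
python3 b.py w5.png hood_mouth block fixture; python3 - <<'E'
from h import *
from h import *
for c in("side","scene"):
    save(c,c+"5.png")
    for r in finder.landmark_of(c,"hood_mouth")[:1]: print(c,at_z(c,r["point"],.05))
E
```

```text
16.4167 [ 0.6343 -0.1288  0.2264] [-3.1239  0.0004  3.1081]
block 0.74 [466. 260.] [ 0.4866 -0.0819  0.01  ]
block 0.71 [184. 221.] [ 0.7814 -0.1335  0.01  ]
side [0.63812873 0.05853881 0.05      ]
scene [0.64170626 0.05792269 0.05      ]
```

View pics/w5.png

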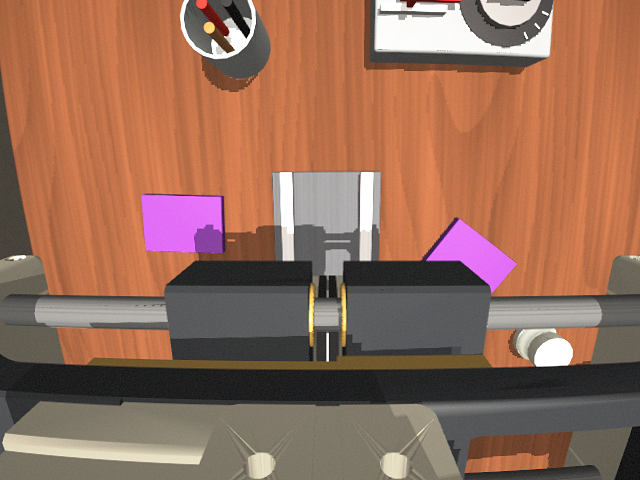

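The blank is hidden by the gripper here. I'll measure its rear edge numerically along the channel's centre line in the fixed cameras.

```bash
python3 - <<'E'
from h import *
for c in("side","scene"):
    im=cv2.cvtColor(cv2.imread(f"pics/{c}5.png"),cv2.COLOR_BGR2RGB)
    print(c)
    for y in np.arange(-.05,.075,.005):
        o=[]
        for x0 in(-.018,0,.018):
            p=np.array([.6355+.03*(y+.106)+x0,y,.022]); u=proj(c,p).round().astype(int); o.append(im[u[1],u[0]].tolist())
        print(round(y,3),u,o)
a=cv2.resize(cv2.imread("pics/side5.png")[195:315,270:400],None,fx=4,fy=4,interpolation=2)
b=cv2.resize(cv2.imread("pics/scene5.png")[200:320,230:330] if 0 else cv2.imread("pics/scene5.png")[220:340,230:300+0],None,fx=4,fy=4,interpolation=2)
cv2.imwrite("pics/cmp5.png",np.hstack([a,b]))
E
```

```text
side
-0.05 [354 264] [[136, 136, 137], [145, 143, 144], [96, 92, 93]]
-0.045 [353 262] [[140, 143, 141], [141, 142, 143], [96, 92, 90]]
-0.04 [352 261] [[136, 137, 138], [143, 142, 141], [101, 98, 96]]
-0.035 [351 260] [[141, 137, 139], [146, 145, 145], [125, 126, 126]]
-0.03 [350 258] [[140, 140, 140], [144, 144, 144], [139, 138, 138]]
-0.025 [349 257] [[138, 138, 139], [142, 141, 141], [141, 141, 140]]
-0.02 [348 256] [[138, 139, 140], [142, 143, 141], [140, 139, 139]]
-0.015 [347 255] [[139, 139, 136], [141, 141, 137], [142, 142, 139]]
-0.01 [346 253] [[143, 143, 138], [125, 125, 122], [127, 127, 125]]
-0.005 [345 252] [[250, 250, 249], [244, 245, 243], [244, 245, 243]]
-0.0 [344 251] [[244, 244, 243], [244, 245, 244], [243, 244, 243]]
0.005 [343 249] [[242, 243, 242], [243, 244, 243], [242, 243, 241]]
0.01 [342 248] [[243, 244, 243], [244, 244, 243], [242, 243, 242]]
0.015 [342 247] [[243, 243, 242], [243, 244, 243], [242, 243, 242]]
0.02 [341 246] [[243, 244, 242], [243, 244, 242], [243, 243, 242]]
0.025 [340 244] [[243, 243, 242], [243, 243, 242], [244, 244, 243]]
0.03 [339 243
[... 1555 characters left out ...]
253], [253, 253, 253], [253, 253, 253]]
0.025 [288 284] [[254, 253, 253], [253, 253, 253], [253, 253, 253]]
0.03 [290 286] [[254, 253, 253], [253, 253, 253], [253, 253, 253]]
0.035 [291 287] [[253, 253, 253], [253, 253, 253], [253, 253, 253]]
0.04 [293 289] [[254, 254, 254], [254, 253, 253], [255, 255, 255]]
0.045 [294 291] [[210, 228, 218], [148, 197, 165], [149, 164, 152]]
0.05 [296 292] [[125, 190, 150], [126, 194, 152], [88, 114, 94]]
0.055 [298 294] [[126, 190, 149], [127, 196, 152], [90, 116, 96]]
0.06 [299 296] [[127, 192, 150], [92, 123, 101], [89, 116, 96]]
0.065 [301 297] [[124, 193, 150], [93, 124, 102], [90, 116, 96]]
0.07 [303 299] [[255, 253, 254], [88, 115, 96], [88, 115, 94]]
```

View pics/cmp5.png

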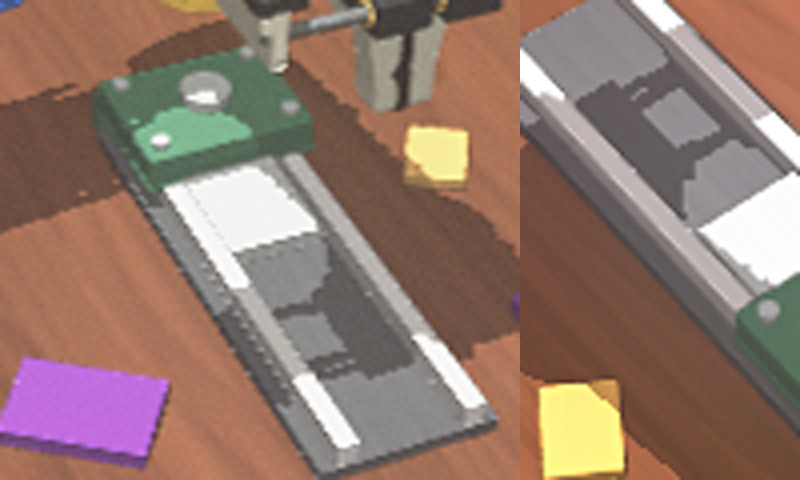

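The crops show the blank square in the channel with its front under the hood. Its rear edge is at y≈-0.0065, so its front is about 18 mm past the hood mouth, which is inside the expected range. Next I go to look at the regulator.

Call:
apply_moves --increments '[-0.027,-0.023,0,-0.008,0,0.01,-0.027,-0.023,0,-0.008,0,0.01,-0.027,-0.023,0,0,0,0.01,-0.027,-0.023,0,0,0,0,-0.02,-0.02,0,0,0,0,0,0,0,0,0,0,0,0,0,0,0,0]' --hand 0.5

```text
t: 17.4
eef_pos: [0.4992, -0.2392, 0.2152]
ee_rot: [-3.106, -0.017, -3.134]
force: [-0.6, 0.0, -0.2]
width: 0.0405
```

```bash
python3 b.py w6.png regulator dial_axis pointer mark lock_tab; python3 - <<'E'
from h import *
im=cv2.imread("pics/w6.png");
E
```

```text
17.4 [ 0.4992 -0.2392  0.2152] [-3.1059 -0.017  -3.134 ]
dial_axis 0.85 [358. 128.] [ 0.4736 -0.3299  0.061 ]
mark 0.58 [372.  99.] [ 0.461  -0.3551  0.044 ]
lock_tab 0.56 [254. 123.] [ 0.5585 -0.3318  0.064 ]
```

View pics/w6.png

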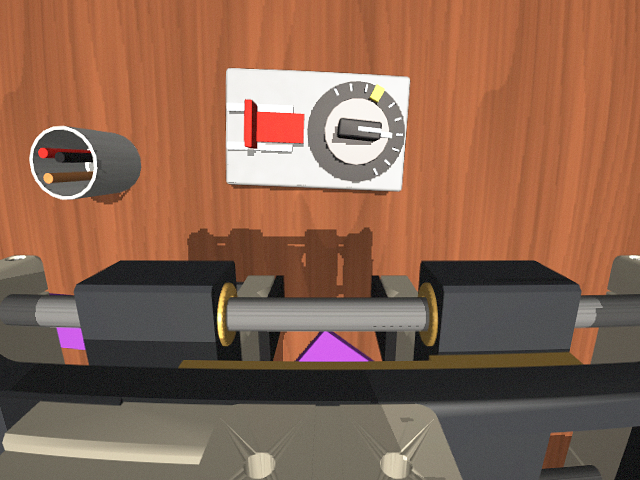

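The wrist view shows the regulator with the knob at (358,131), its white pointer towards (390,135), the yellow mark at (377,93), and the red lock tab at (250,123).

```bash
python3 - <<'E'
from h import *
np.set_printoptions(precision=4,suppress=True)
im=cv2.imread("pics/w6.png"); h,s,v=cv2.split(cv2.cvtColor(im,cv2.COLOR_BGR2HSV))
# ring outer (dark) 
roi=np.zeros(h.shape,bool); roi[75:188,303:408]=1
dark=(roi&(v<120)&(s<80)).astype(np.uint8)
c=max(cv2.findContours(dark,cv2.RETR_EXTERNAL,cv2.CHAIN_APPROX_NONE)[0],key=cv2.contourArea)
e=cv2.fitEllipse(cv2.convexHull(c)); print("ring",e,at_z("wrist",e[0],.042))
p=np.array([at_z("wrist",q[0],.042)[:2]*1000 for q in cv2.convexHull(c)],np.float32); print(cv2.minEnclosingCircle(p),cv2.fitEllipse(p))
y=roi&(h>22)&(h<35)&(s>120); ys=np.argwhere(y)[:,::-1].astype(float); print("yellow",len(ys),ys.mean(0),at_z("wrist",ys.mean(0),.044))
# red tab
r=((h<6)|(h>174))&(s>150); r[:80]=0;r[170:]=0; r[:,:225]=0; r[:,320:]=0
rs=np.argwhere(r)[:,::-1]; print("red box",rs.min(0),rs.max(0))
# box outline
b=((s<40)&(v>190)).astype(np.uint8); b[:50]=0;b[200:]=0;b[:,:215]=0;b[:,420:]=0
c=max(cv2.findContours(b,0,1)[0],key=cv2.contourArea)
p=np.array([at_z("wrist",q[0],.04)[:2]*1000 for q in cv2.convexHull(c)],np.float32); print("box",cv2.minAreaRect(p))
a=cv2.resize(im[60:200,220:420],None,fx=4,fy=4,interpolation=cv2.INTER_CUBIC); cv2.imwrite("pics/w6c.png",a)
E
```

```text
ring ((358.1356506347656, 129.48121643066406), (26.462907791137695, 49.5992431640625), 93.48757934570312) [ 0.4719 -0.3299  0.042 ]
((471.5809020996094, -330.2505798339844), 20.105398178100586) ((471.85247802734375, -329.8873596191406), (22.414079666137695, 43.4506950378418), 87.44338989257812)
yellow 22 [371.8182  99.7727] [ 0.461  -0.3547  0.044 ]
red box [244 100] [303 147]
box ((508.5723876953125, -329.2310791015625), (98.12040710449219, 158.20509338378906), 88.05408477783203)
```

View pics/w6c.png

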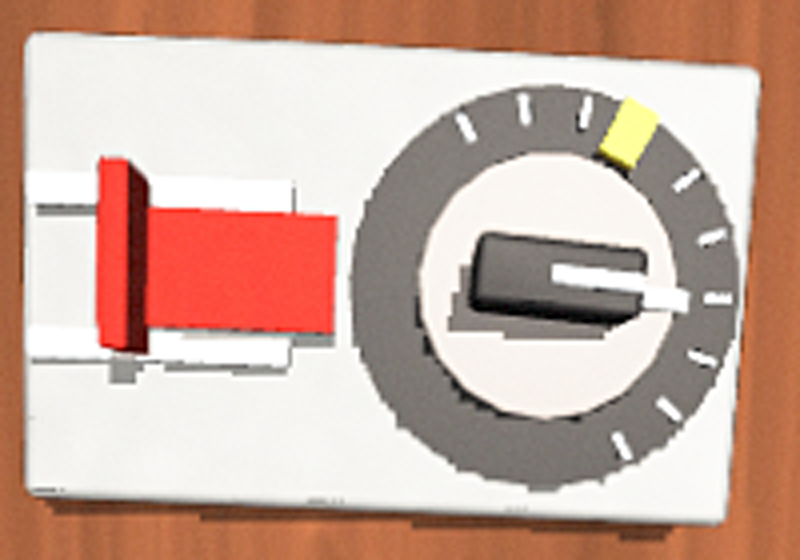

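The crop shows the pointer tip at about (688,300), which is (392,135) in the full frame. The mark's inner end is at (618,160), i.e. (374.5,100). The skirt centre is at (548,285), i.e. (357,131), and the red tab spans (98–148, 157–352).

```bash
python3 - <<'E'
from h import *
np.set_printoptions(precision=4,suppress=True)
c=at_z("wrist",(357,131.3),.048);p=at_z("wrist",(392,135),.044);m=at_z("wrist",(374.5,100),.044)
ang=lambda a,b:np.degrees(np.arctan2((a-b)[1],(a-b)[0]))
print(c,p,m,np.linalg.norm((p-c)[:2]),np.linalg.norm((m-c)[:2]))
c2=(c+np.array([.4736,-.3285,.048]))/2
for k in(c,c2): print(k,ang(p,k),ang(m,k),(ang(m,k)-ang(p,k))%360)
for q in((98,157),(98,345),(130,160),(148,178),(148,352)): print(q,at_z("wrist",(220+q[0]/4,60+q[1]/4),.077))
E
python3 d.py 0.473 -0.329 0.12 1.5
```

```text
[ 0.4735 -0.3278  0.048 ] [ 0.4424 -0.3256  0.044 ] [ 0.4586 -0.3546  0.044 ] 0.031171898029057343 0.03058459447035528
[ 0.4735 -0.3278  0.048 ] 175.89399432073898 -118.98394706780954 65.12205861145151
[ 0.4735 -0.3282  0.048 ] 175.29450480341598 -119.40438633601678 65.30110886056724
(98, 157) [ 0.5631 -0.3484  0.077 ]
(98, 345) [ 0.5641 -0.3131  0.077 ]
(130, 160) [ 0.557  -0.3478  0.077 ]
(148, 178) [ 0.5536 -0.3445  0.077 ]
(148, 352) [ 0.5543 -0.3118  0.077 ]
d [-0.0279 -0.091  -0.0952] [ 0.0138 -0.0421 -1.6515] f [ 1.0208 -0.0992 -0.291 ] t 17.7 q [-0.0647  0.1779 -0.3067  0.0413 -1.1006  0.0558]
```

Call:
apply_moves --increments '[-0.002,-0.008,-0.005,0,0,-0.118,-0.002,-0.008,-0.005,0,0,-0.118,-0.002,-0.008,-0.005,0,0,-0.118,-0.002,-0.008,-0.005,0,0,-0.118,-0.002,-0.008,-0.005,0,0,-0.118,-0.002,-0.008,-0.005,0,0,-0.118,-0.002,-0.008,-0.005,0,0,-0.118,-0.002,-0.008,-0.005,0,0,-0.118,-0.002,-0.008,-0.005,0,0,-0.118,-0.002,-0.008,-0.005,0,0,-0.118,-0.002,-0.008,-0.005,0,0,-0.118,-0.002,0,-0.005,0,0,-0.118,-0.002,0,-0.005,0,0,-0.118,0,0,0,0,0,-0.118,0,0,0,0,0,0,0,0,0,0,0,0]'

```text
t: 19.03
eef_pos: [0.4845, -0.3226, 0.1429]
ee_rot: [-3.099, -0.016, 1.437]
force: [-0.1, -0.3, 0.1]
width: 0.0442
```

```bash
python3 d.py 0.4735 -0.3282 0.063 1.492
```

```text
d [-0.011  -0.0056 -0.0799] [-0.0205 -0.0405  0.0547] f [-0.121  -0.2781  0.0515] t 19.0333 q [-0.2588  0.3118 -0.2832 -0.0125 -1.0199 -1.4387]
```

Call:
apply_moves --increments '[-0.005,-0.003,-0.015,-0.01,-0.02,0.027,-0.005,-0.003,-0.015,-0.01,-0.02,0.027,0,0,-0.015,0,0,0,0,0,0,0,0,0,0,0,0,0,0,0]'

```text
t: 19.45
eef_pos: [0.4777, -0.328, 0.0979]
ee_rot: [3.137, 0.002, 1.518]
force: [0.4, 0.5, 0.4]
width: 0.0439
```

```bash
python3 d.py 0.4735 -0.3282 0.063 1.492
```

```text
d [-0.0042 -0.0002 -0.0349] [ 0.0026  0.004  -0.0256] f [0.4105 0.5388 0.3548] t 19.45 q [-0.2633  0.3289 -0.385   0.0019 -0.8524 -1.3619]
```

Call:
apply_moves --increments '[-0.005,0,-0.015,0,0,-0.025,0,0,0,0,0,0,0,0,-0.012,0,0,0,0,0,0,0,0,0,0,0,0,0,0,0]'

```text
t: 19.87
eef_pos: [0.4774, -0.3286, 0.0757]
ee_rot: [3.133, 0.005, 1.504]
force: [0.6, -0.2, 0.8]
width: 0.0442
```

```bash
python3 d.py 0.4735 -0.3282 0.063 1.492
```

```text
d [-0.0039  0.0004 -0.0127] [ 0.0058  0.0085 -0.0119] f [ 0.6368 -0.2129  0.8191] t 19.8667 q [-0.2634  0.353  -0.4124  0.0046 -0.7956 -1.3775]
```

Call:
apply_moves --increments '[-0.005,0,-0.007,0.006,0.008,-0.01,0,0,0,0,0,0,-0.001,0,-0.005,0,0,0,0,0,0,0,0,0]'

```text
t: 20.2
eef_pos: [0.473, -0.3292, 0.0661]
ee_rot: [3.138, 0.0, 1.496]
force: [-0.2, 0.5, -0.4]
width: 0.0441
```

```bash
python3 d.py 0.4735 -0.3282 0.063 1.492
```

```text
d [ 0.0005  0.001  -0.0031] [ 0.0006  0.0036 -0.0036] f [-0.1592  0.5032 -0.3984] t 20.2 q [-0.2689  0.3643 -0.4209 -0.0005 -0.782  -1.3767]
```

Good alignment; close on the knob.

Call:
apply_moves --increments '[0,0.001,-0.002,0,0,0,0,0,0,0,0,0,0,0,0,0,0,0,0,0,0,0,0,0,0,0,0,0,0,0,0,0,0,0,0,0,0,0,0,0,0,0,0,0,0,0,0,0]' --hand 1 --force 20

```text
t: 20.87
eef_pos: [0.4731, -0.3284, 0.0642]
ee_rot: [3.138, 0.001, 1.496]
force: [0.4, -1.1, -0.7]
width: 0.0141
```

Call:
apply_moves --increments '[0,0,0,0,0,0.08,0,0,0,0,0,0.11,0,0,0,0,0,0.11,0,0,0,0,0,0.11,0,0,0,0,0,0.11,0,0,0,0,0,0.11,0,0,0,0,0,0.11,0,0,0,0,0,0.11,0,0,0,0,0,0.08,0,0,0,0,0,0,0,0,0,0,0,0]'

```text
t: 21.78
eef_pos: [0.4727, -0.3273, 0.0642]
ee_rot: [3.138, -0.001, 2.468]
force: [-0.5, 0.1, -1.3]
width: 0.0136
```

```bash
python3 d.py 0.4731 -0.3284 0.0642 2.636
```

```text
d [ 0.0004 -0.0011 -0.    ] [-0.004   0.0014  0.1679] f [-0.452   0.0862 -1.2574] t 21.7833 q [-0.2684  0.3668 -0.42   -0.0059 -0.7833 -0.401 ]
```

Call:
apply_moves --increments '[0,-0.0005,0,0,0,0.08,0,0,0,0,0,0.07,0,0,0,0,0,0,0,0,0,0,0,0]'

```text
t: 22.12
eef_pos: [0.4725, -0.3272, 0.0642]
ee_rot: [3.137, -0.002, 2.611]
force: [0.5, 0.1, -0.1]
width: 0.0141
```

```bash
python3 d.py 0.4731 -0.3284 0.0642 2.636
```

```text
d [ 0.0006 -0.0012 -0.    ] [-0.0048  0.0008  0.0253] f [ 0.4528  0.1371 -0.0882] t 22.1167 q [-0.2688  0.3672 -0.419  -0.0069 -0.7851 -0.2573]
```

Call:
apply_moves --increments '[0,0,0,0,0,0.025,0,0,0,0,0,0]'

```text
t: 22.28
eef_pos: [0.4725, -0.3272, 0.0642]
ee_rot: [3.137, -0.002, 2.632]
force: [0.1, -0.0, -0.9]
width: 0.0138
```

Call:
apply_moves --increments '[0,0,0,0,0,0,0,0,0,0,0,0,0,0,0,0,0,0,0,0,0,0,0,0,0,0,0.02,0,0,0,0,0,0.03,0,0,0,0,0.02,0.03,0,0,0.1,0.006,0.02,0.03,0,0,0.1,0.006,0.02,0.03,0,0,0.1,0.006,0.02,0.01,0,0,0.1,0.006,0.02,0,0,0,0.1,0,0,0,0,0,0,0,0,0,0,0,0]' --hand 0.5

```text
t: 23.37
eef_pos: [0.495, -0.2228, 0.2214]
ee_rot: [3.142, -0.002, -3.137]
force: [-0.4, 0.9, -0.1]
width: 0.044
```

```bash
python3 b.py w7.png dial_axis pointer mark lock_tab; python3 - <<'E'
from h import *
u=proj("wrist",[.4735,-.3282,.048]).astype(int);print(u)
im=cv2.imread("pics/w7.png"); x0,y0=max(u[0]-140,0),max(u[1]-70,0); print(x0,y0)
cv2.imwrite("pics/w7c.png",cv2.resize(im[y0:y0+140,x0:x0+200],None,fx=4,fy=4,interpolation=cv2.INTER_CUBIC))
E
```

```text
23.3667 [ 0.495  -0.2228  0.2214] [ 3.1416 -0.0023 -3.1372]
dial_axis 0.96 [357. 102.] [ 0.4697 -0.3298  0.061 ]
pointer 0.65 [370.  74.] [ 0.4575 -0.3553  0.044 ]
mark 0.65 [369.  71.] [ 0.4584 -0.3575  0.044 ]
lock_tab 0.63 [249.  97.] [ 0.5563 -0.3338  0.064 ]
[350 106]
210 36
```

View pics/w7c.png

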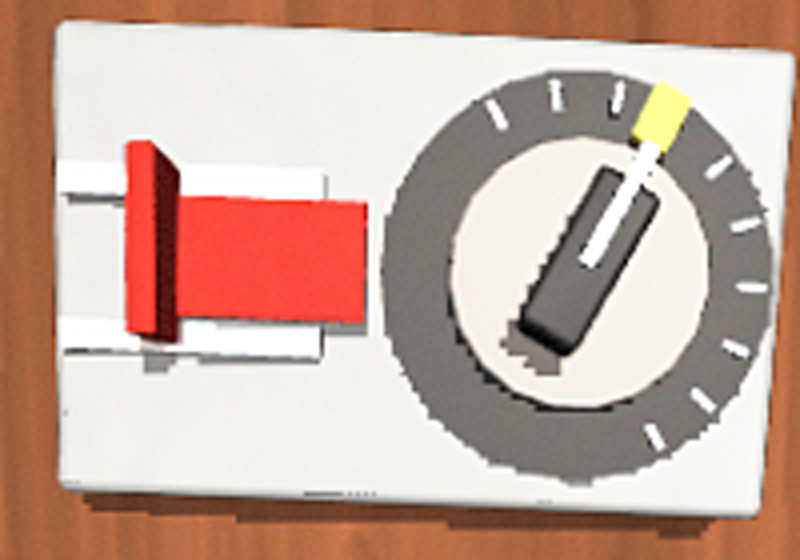

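The crop shows the pointer tip at (651,145) right at the middle of the mark's inner end at (652,145), so the knob is set. Next is the lock: closed fingers, jaws across the slide, approaching from +x.

Call:
apply_moves --increments '[0.008,-0.006,-0.002,0,0,-0.117,0.008,-0.008,-0.006,0,0,-0.117,0.008,-0.008,-0.006,0,0,-0.117,0.008,-0.008,-0.006,0,0,-0.117,0.008,-0.008,-0.006,0,0,-0.117,0.008,-0.008,-0.006,0,0,-0.117,0.008,-0.008,-0.006,0,0,-0.117,0.008,-0.008,-0.006,0,0,-0.117,0.008,-0.008,-0.006,0,0,-0.117,0.008,-0.008,-0.006,0,0,-0.117,0.008,-0.008,-0.006,0,0,-0.117,0.008,-0.008,-0.006,0,0,-0.117,0.004,-0.008,-0.006,0,0,-0.117,0,0,0,0,0,-0.06,0,0,0,0,0,0,0,0,0,0,0,0]' --hand 1

```text
t: 24.95
eef_pos: [0.589, -0.3432, 0.1284]
ee_rot: [-3.123, -0.014, 1.455]
force: [-0.2, 1.2, 0.0]
width: 0.0008
```

```bash
python3 d.py 0.594 -0.332 0.067 1.535
```

```text
d [ 0.005   0.0112 -0.0614] [-0.0156 -0.017   0.0795] f [-0.1787  1.2314  0.0334] t 24.95 q [-0.249   0.4606 -0.0838 -0.0135 -1.0463 -1.4302]
```

Call:
apply_moves --increments '[0.005,0.011,0,-0.015,-0.017,0.08,0,0,0,0,0,0,0,0,-0.015,0,0,0,0,0,-0.015,0,0,0,0,0,-0.015,0,0,0,0,0,-0.005,0,0,0,0,0,0,0,0,0,0,0,0,0,0,0]'

```text
t: 25.62
eef_pos: [0.5925, -0.3339, 0.078]
ee_rot: [-3.142, 0.0, 1.547]
force: [-0.2, 0.0, 0.5]
width: 0.0005
```

```bash
python3 d.py 0.594 -0.332 0.067 1.535
```

```text
d [ 0.0015  0.0019 -0.011 ] [ 0.0004 -0.0001 -0.0121] f [-0.1579  0.0136  0.5257] t 25.6167 q [-0.227   0.4945 -0.1632  0.0005 -0.9131 -1.3678]
```

Call:
apply_moves --increments '[0.001,0.002,-0.008,0,0,-0.01,0,0,-0.003,0,0,0,0,0,0,0,0,0,-0.003,0,0,0,0,0,-0.003,0,0,0,0,0,-0.003,0,0,0,0,0,-0.003,0,0,0,0,0,-0.003,0,0,0,0,0]'

```text
t: 26.28
eef_pos: [0.5792, -0.3324, 0.0694]
ee_rot: [3.137, 0.002, 1.537]
force: [0.3, -0.0, 0.4]
width: 0.0003
```

Call:
apply_moves --increments '[-0.003,0,0,0,0,0,-0.003,0,0,0,0,0,-0.003,0,0,0,0,0,-0.003,0,0,0,0,0,-0.003,0,0,0,0,0]'

```text
t: 26.7
eef_pos: [0.5637, -0.3325, 0.0702]
ee_rot: [3.134, 0.002, 1.537]
force: [1.2, 0.2, -0.7]
width: 0.0003
```

Call:
apply_moves --increments '[-0.003,0,0,0,0,0,-0.003,0,0,0,0,0,-0.003,0,0,0,0,0]'

```text
t: 26.95
eef_pos: [0.5543, -0.3323, 0.0704]
ee_rot: [3.133, 0.002, 1.537]
force: [2.1, 0.3, -0.5]
width: 0.0005
```

Call:
apply_moves --increments '[-0.003,0,0,0,0,0,-0.002,0,0,0,0,0]'

```text
t: 27.12
eef_pos: [0.5487, -0.3321, 0.0704]
ee_rot: [3.133, 0.002, 1.537]
force: [2.3, 1.3, -1.1]
width: 0.0005
```

Call:
apply_moves --increments '[-0.002,0,0,0,0,0,-0.002,0,0,0,0,0]'

```text
t: 27.28
eef_pos: [0.5456, -0.3322, 0.0707]
ee_rot: [3.13, 0.003, 1.537]
force: [10.7, 2.0, -6.0]
width: 0.0004
```

Call:
apply_moves --increments '[-0.0015,0,0,0,0,0]'

```text
t: 27.37
eef_pos: [0.5457, -0.3323, 0.0709]
ee_rot: [3.127, 0.003, 1.538]
force: [7.0, 1.4, -4.9]
width: 0.0001
```

Lock is against its end stop. I'll back off, rise and check everything with the networks.

Call:
apply_moves --increments '[0.01,0,0,0,0,0,0.015,0,0.01,0,0,0,0.01,0,0.03,0,0,0,0,0.02,0.04,0,0,0,-0.01,0.03,0.04,0,0,0.118,-0.01,0.02,0.03,0,0,0.118,-0.01,0.02,0,0,0,0.118,-0.01,0.02,0,0,0,0.118,-0.01,0,0,0,0,0.118,-0.01,0,0,0,0,0.118,-0.01,0,0,0,0,0.118,0,0,0,0,0,0.118,0,0,0,0,0,0.118,0,0,0,0,0,0.118,0,0,0,0,0,0.118,0,0,0,0,0,0.118,0,0,0,0,0,0.118,0,0,0,0,0,0,0,0,0,0,0,0]'

```text
t: 28.95
eef_pos: [0.5063, -0.2237, 0.2225]
ee_rot: [-3.138, 0.001, -3.141]
force: [0.4, 0.5, -0.6]
width: 0.0003
```

```bash
python3 b.py w8.png dial_axis pointer mark lock_tab; python3 - <<'E'
from h import *
np.set_printoptions(precision=4,suppress=True)
im=cv2.imread("pics/w8.png"); h,s,v=cv2.split(cv2.cvtColor(im,cv2.COLOR_BGR2HSV))
r=((h<6)|(h>174))&(s>150); r=r.astype(np.uint8); n,l,st,c=cv2.connectedComponentsWithStats(r)
for i in range(1,n):
    if st[i,4]>300: print("red",st[i],at_z("wrist",(st[i,0],st[i,1]+st[i,3]/2),.077))
y=(h>22)&(h<35)&(s>100); ys=np.argwhere(y[:220,200:450])[:,::-1]+[200,0]; print("yellow",len(ys),ys.mean(0) if len(ys) else 0)
for c in("side","scene"):
    save(c,c+"9.png")
    for n,z in dict(stick=.005,tray=0,wheel=0,pot=0,spare=0,jar=0,pointer=.044,mark=.044,lock_tab=.064,dial_axis=.061).items():
        print(c,n,[(round(q["conf"],2),at_z(c,q["point"],z)) for q in finder.landmark_of(c,n)[:1]])
    i=cv2.imread(f"pics/{c}9.png")
    print([i[tuple(proj(c,[.6355+.03*(yy+.106),yy,.022]).round().astype(int)[::-1])][0] for yy in np.arange(-.02,.01,.0025)])
E
```

```text
28.95 [ 0.5063 -0.2237  0.2225] [-3.1375  0.0009 -3.1412]
dial_axis 0.69 [368. 102.] [ 0.4731 -0.3304  0.061 ]
dial_axis 0.29 [328. 109.] [ 0.5057 -0.3252  0.061 ]
pointer 0.61 [382.  75.] [ 0.4594 -0.355   0.044 ]
mark 0.65 [384.  73.] [ 0.4581 -0.3572  0.044 ]
lock_tab 0.67 [296.  99.] [ 0.532  -0.3327  0.064 ]
red [ 288   75   60   50 1952] [ 0.5373 -0.3299  0.077 ]
yellow 141 [387.6454  67.4894]
side stick [(0.98, array([0.5106, 0.347 , 0.005 ]))]
side tray [(0.81, array([0.5187, 0.3434, 0.    ]))]
side wheel [(0.43, array([0.7345, 0.2756, 0.    ]))]
side pot [(0.78, array([ 0.723 , -0.3032,  0.    ]))]
side spare [(0.51, array([0.7758, 0.0482, 0.    ]))]
side jar [(0.55, array([ 0.3965,  0.0147, -0.    ]))]
side pointer [(0.74, array([ 0.4576, -0.3508,  0.044 ]))]
side mark [(0.36, array([ 0.4617, -0.3517,  0.044 ]))]
side lock_tab [(0.89, array([ 0.5345, -0.3301,  0.064 ]))]
side dial_axis [(0.63, array([ 0.4745, -0.3251,  0.061 ]))]
[np.uint8(139), np.uint8(143), np.uint8(145), np.uint8(138), np.uint8(146), np.uint8(146), np.uint8(102), np.uint8(104), np.uint8(104), np.uint8(58), np.uint8(59), np.uint8(65)]
scene stick [(0.79, array([0.5131, 0.3439, 0.005 ]))]
scene tray [(0.9, array([0.5153, 0.3494, 0.    ]))]
scene wheel [(0.56, array([0.7266, 0.2779, 0.    ]))]
scene pot [(0.83, array([ 0.7181, -0.3002,  0.    ]))]
scene spare [(0.57, array([0.7754, 0.0337, 0.    ]))]
scene jar [(0.94, array([0.3972, 0.0254, 0.    ]))]
scene pointer [(0.82, array([ 0.4472, -0.3519,  0.044 ]))]
scene mark []
scene lock_tab [(0.75, array([ 0.5397, -0.32  ,  0.064 ]))]
scene dial_axis [(0.82, array([ 0.4673, -0.3199,  0.061 ]))]
[np.uint8(94), np.uint8(95), np.uint8(95), np.uint8(95), np.uint8(95), np.uint8(93), np.uint8(135), np.uint8(164), np.uint8(165), np.uint8(165), np.uint8(165), np.uint8(166)]
```

```bash
python3 - <<'E'
from h import *
import h as H
m,_=Tcw("wrist")
poses={"w7":([.495,-.2228,.2214],[3.1416,-.0023,-3.1372]),"w8":([.5063,-.2237,.2225],[-3.1375,.0009,-3.1412])}
for w,(p,e) in poses.items():
    T=np.eye(4);T[:3,:3]=R.from_euler('xyz',e).as_matrix();T[:3,3]=p;T=T@np.array(m["T_tool_cam"])
    H.Tcw=lambda n,T=T:(m,T)
    im=cv2.imread(f"pics/{w}.png");h,s,v=cv2.split(cv2.cvtColor(im,cv2.COLOR_BGR2HSV))
    r=(((h<6)|(h>174))&(s>150)).astype(np.uint8);n,l,st,c=cv2.connectedComponentsWithStats(r)
    i=max((i for i in range(1,n) if st[i,1]+st[i,3]/2<200 and 220<st[i,0]<330),key=lambda i:st[i,4])
    xs=[np.where(l[y]==i)[0] for y in range(st[i,1]+15,st[i,1]+35)]
    L=np.median([x.min() for x in xs]);Rr=np.median([x.max() for x in xs]);y=st[i,1]+25
    ys=np.argwhere((h>22)&(h<35)&(s>100)); ys=ys[(ys[:,0]<130)&(ys[:,1]>330)&(ys[:,1]<420)].mean(0)[::-1]
    a=H.at_z("wrist",(L-.5,y),.077);b=H.at_z("wrist",(Rr+.5,y),.046);k=H.at_z("wrist",ys,.044)
    print(w,L,Rr,ys,"tab-mark",(a-k)[0],"tongue-mark",(b-k)[0])
E
```

```text
w7 242.0 301.0 [374.875       65.04166667] tab-mark 0.1067098376241633 tongue-mark 0.062225588125179754
w8 288.0 347.0 [387.64539007  67.4893617 ] tab-mark 0.08243273367309056 tongue-mark 0.03410102996464781
```

Visual estimates of the lock travel scatter between 24 and 29 mm, although I felt a hard end at 10 N. I'll push it again, lower on the tab, to make sure.

Call:
apply_moves --increments '[0.01,-0.01,0,0,0,-0.117,0.01,-0.01,0,0,0,-0.117,0.01,-0.01,0,0,0,-0.117,0.01,-0.01,0,0,0,-0.117,0.01,-0.01,-0.01,0,0,-0.117,0.01,-0.01,-0.01,0,0,-0.117,0.01,-0.01,-0.01,0,0,-0.117,0,-0.01,-0.01,0,0,-0.117,0,-0.01,-0.01,0,0,-0.117,0,-0.01,-0.01,0,0,-0.117,0,-0.004,-0.01,0,0,-0.117,0,0,-0.01,0,0,-0.117,0,0,-0.01,0,0,-0.117,0,0,0,0,0,-0.06,0,0,0,0,0,0,0,0,0,0,0,0]'

```text
t: 31.63
eef_pos: [0.5799, -0.3334, 0.1267]
ee_rot: [-3.133, 0.007, 1.487]
force: [0.3, 0.6, -0.2]
width: 0.0006
```

```bash
python3 d.py 0.575 -0.332 0.065 1.535
```

```text
d [-0.0049  0.0014 -0.0617] [ 0.0066 -0.0085  0.0479] f [ 0.3233  0.6132 -0.1564] t 31.6333 q [-0.2263  0.4335 -0.1426  0.0097 -1.0017 -1.4334]
```

Call:
apply_moves --increments '[0,0.001,-0.015,0.006,-0.008,0.045,0,0,-0.018,0,0,0,0,0,-0.015,0,0,0,0,0,0,0,0,0,0,0,-0.008,0,0,0,0,0,0,0,0,0,0,0,-0.004,0,0,0,0,0,0,0,0,0]'

```text
t: 32.3
eef_pos: [0.5832, -0.3331, 0.0696]
ee_rot: [3.134, 0.003, 1.55]
force: [-0.5, -1.0, -0.2]
width: 0.0002
```

```bash
python3 d.py 0.55 -0.332 0.065 1.535
```

```text
d [-0.0332  0.0011 -0.0046] [ 0.0034  0.0074 -0.0152] f [-0.4663 -0.9609 -0.2342] t 32.3 q [-0.2284  0.4875 -0.1994  0.0021 -0.8759 -1.3643]
```

Call:
apply_moves --increments '[0,0.001,-0.005,0.003,0.007,-0.015,0,0,0,0,0,0,-0.007,0,0,0,0,0,-0.007,0,0,0,0,0,-0.007,0,0,0,0,0,-0.005,0,0,0,0,0,-0.003,0,0,0,0,0,-0.002,0,-0.002,0,0,0,0,0,0,0,0,0]'

```text
t: 33.05
eef_pos: [0.5494, -0.3323, 0.0647]
ee_rot: [3.138, 0.001, 1.534]
force: [0.6, 0.5, -0.7]
width: 0.0003
```

Call:
apply_moves --increments '[-0.002,0,0,0,0,0,-0.002,0,0,0,0,0]'

```text
t: 33.22
eef_pos: [0.5466, -0.3327, 0.0655]
ee_rot: [3.136, 0.002, 1.535]
force: [0.4, -0.1, 0.2]
width: 0.0002
```

Call:
apply_moves --increments '[-0.002,0,0,0,0,0,-0.002,0,0,0,0,0]'

```text
t: 33.38
eef_pos: [0.5457, -0.3329, 0.0658]
ee_rot: [3.129, 0.003, 1.535]
force: [7.7, 0.9, -5.5]
width: 0.0003
```

Call:
apply_moves --increments '[-0.003,0,0,0,0,0,-0.003,0,0,0,0,0]'

```text
t: 33.55
eef_pos: [0.5457, -0.3329, 0.0661]
ee_rot: [3.118, 0.004, 1.536]
force: [10.4, -0.2, -7.2]
width: 0.0002
```

Same rigid end at the same place (x = 0.5457), so the lock is home. I'll back off clear, run one last numeric check and hand in.

Call:
apply_moves --increments '[0.01,0,0,0,0,0,0.015,0,0.01,0,0,0,0.01,0,0.03,0,0,0,0,0.02,0.04,0,0,0,0,0.02,0.04,0,0,0,0,0.01,0.02,0,0,0,0,0,0,0,0,0,0,0,0,0,0,0,0,0,0,0,0,0]'

```text
t: 34.3
eef_pos: [0.5805, -0.2801, 0.208]
ee_rot: [3.131, 0.002, 1.535]
force: [0.3, 0.2, 0.8]
width: 0.0003
```

```bash
python3 - <<'E'
from h import *
np.set_printoptions(precision=4,suppress=True)
save("side","sideZ.png")
for n,z in dict(lock_tab=.064,dial_axis=.061,pointer=.044,mark=.044,stick=.005).items():
    print(n,[(round(q["conf"],2),at_z("side",q["point"],z)) for q in finder.landmark_of("side",n)[:1]])
s=arm.get_state();print(s["t"],s["eef_pos"],s["force"],np.abs(s["qd"]).max())
print(arm.job_done())
E
```

```text
lock_tab [(0.9, array([ 0.537 , -0.3291,  0.064 ]))]
dial_axis [(0.32, array([ 0.529 , -0.3393,  0.061 ]))]
pointer [(0.77, array([ 0.4508, -0.3441,  0.044 ]))]
mark [(0.35, array([ 0.4642, -0.3531,  0.044 ]))]
stick [(0.63, array([0.5182, 0.3405, 0.005 ]))]
34.6 [ 0.5797 -0.2805  0.2066] [ 0.9952 -0.1062  0.1045] 0.0034943586418942152
the job is handed in; nothing more can be done
None
```

I did all four steps in the order asked and handed the job in at 34.6 s; it reported no verdict.

- **Stick:** it lies in the blue tray. The last side-camera check put it at about (0.518, 0.341), within a few millimetres of the tray's centre.
- **Blank:** I slid it under the hood until it stopped dead at about 13 N. Its front edge is about 18 mm past the hood mouth, near the short end of the 17–59 mm range, and it sits square in the channel. I checked "home" only by feel and by this estimate, since the sensor pin can't be seen. I sent three slow pushes together, so two ran after the stop was reached; the readings between them stayed at 12–14 N.
- **Knob:** turned 1.14 rad. In the close crop the pointer tip met the middle of the yellow mark's inner end. The networks' pointer and mark positions in the last side picture are about 16 mm apart. The same picture misplaced the knob axis by about 55 mm, so I trust the crop; I didn't touch the knob after it.
- **Lock:** pushed twice, to the same hard stop at x = 0.5457 m and about 10 N. Visual estimates of its travel disagreed, at 24–29 mm against the expected 30 mm. Tab-to-knob distances of 59 and 60 mm from two cameras, together with the firm stop, agree with fully home.

The wheel, pot, brass plate and jar showed no shift beyond the networks' scatter (about 1–2 cm). The gripper was clear of everything when I handed in.

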